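Shut the draught shield and tare the balance

TASK

Tare the laboratory balance with the watch glass that lies on its pan: push the sliding glass top of the draught shield fully shut by its ridge, and only then reach a fingertip into the well of the tare key (the long bar-shaped key, not the round power key in the other well), press it all the way down for a moment and let it spring back. Do not touch the watch glass or the pan, do not press the power key, pick nothing up, and leave the vials, marker and flask beside the balance where they stand.

Things in the scene. Friction and masses are not known exactly. Their poses are not given: they have to be found in the camera images.
- balance: Balance, fixed, pale grey, 300 (x) x 200 (y) x 145 (z) mm, turned up to 16 degrees. Origin under the middle of its foot; x runs from its front to its back, y to its left. In front a console sloping up to the back at 0.12 rad (49 mm high at x=-150 mm, 62 at x=-43) with two wells and a display; then the glass draught shield (x -43 to 92, y -92 to 92 mm, 143 mm high); then a tower 135 mm high to x=150.
- shield_door (a joint): How far the sliding glass top of the shield is open, m: 0 = shut against the bar at the shield's front, 0.10 = fully open. It opens to the balance's +x (away from the robot), over the tower, and is shut by pushing to -x. About 1.5 N slides it; it stays where it is left. At the start 50 to 80 mm open.
- door_ridge (a point): Middle of the top edge of the grip ridge on the sliding glass top: 70 mm long along the balance's y, 8 mm thick, 14.5 mm above the glass (ridge top 156 mm, glass 141.5 mm above the worktop), with a strip 20 mm wide (x) and 2 mm high round its foot. A fingertip set on the 100 mm of free glass behind it pushes the top shut. Shut, it is at x=-12.5 mm in the balance's frame.
- tare_well: Well of the tare key, in the left or the right of the console (y=+46 or -46, x=-117 mm in the balance's frame). Origin at the centre of its mouth in the sloping console, 53 mm above the worktop; axes parallel to the balance's. Rectangular, 52 mm along y, 38 mm along the slope, 20 mm deep, square to the console: its axis runs down along (sin 0.12, 0, -cos 0.12) in the balance's frame.
- tare_key (a joint): How far the tare key is pressed in, in m: 0 = up, 0.005 = fully down on its stop. It moves along the well's axis and springs back: 1.5 N starts it, 4 N holds it fully down.
- tare_top (a point): Centre of the top of the tare key, a bar-shaped key 34 mm along y and 15 mm along x, sunk in its well: its top is 12 mm below the mouth and 8 mm above the floor of the well when up. The top is parallel to the console.
- power_key (a joint): How far the power key is pressed in, in m: 0 = up, 0.005 = fully down; the same spring as the tare key. It must stay up.
- power_top (a point): Centre of the top of the power key, a round key 21 mm in diameter, sunk 12 mm below the mouth of the other well, which is equal in size.
- pan: Round steel weighing pan, 94 mm in diameter, in the draught shield, with a low collar round it. Origin on its axis, 12 mm below its upper surface, which is 74 mm above the worktop.
- watch_glass: Watch glass lying loose on the pan, 87 mm in diameter and 5 mm thick; origin at the centre of its underside.
- vial_a: Screw-cap sample vial with a white cap, 24 mm in diameter, 58 mm high, loose beside the balance's left side. Origin at the centre of its underside.
- vial_b: Screw-cap sample vial with a black cap, 24 mm in diameter, 58 mm high, loose beside the first. Origin at the centre of its underside.
- marker: Felt marker with a black cap, 130 mm long, 14 mm thick, lying loose at the balance's right side. Origin under its middle.
- flask: Small conical flask with a ball stopper, 68 mm in diameter, 137 mm high, loose at the balance's right side. Origin at the centre of its underside.
Mind the look-alikes: they are no part of the job. There is more than one size of the watch_glass; the one meant has the size given above.

How it is judged:
On the way, in this order (a step that is already met when the one before it is completed fails the run):
1. the sliding glass top is pushed fully shut (within 3 mm) (value of joint shield_door below 0.003 m), for 0.1 s.
2. with the shield shut, the tare key is pressed down (at least 3.5 mm of its 5 mm) for a moment (value of joint shield_door below 0.004 m and value of joint tare_key above 0.0035 m), for 0.1 s.
At the end, for the whole second after the job is handed in: The glass top is shut within 4 mm, both keys are up again (within 1 mm), and the watch glass lies still on the pan (centre within 14 mm of its axis) (value of joint shield_door below 0.004 m and value of joint each of tare_key, power_key below 0.001 m and z of watch_glass in the frame of pan above 0.008 m and horizontal distance between watch_glass and pan below 0.014 m and linear speed of watch_glass below 0.02 m/s); the robot touches nothing.
It fails at once if the tare key is pressed (over 2.5 mm) while the shield is still open (over 6 mm) (value of joint tare_key above 0.0025 m and value of joint shield_door above 0.006 m).
It fails at once if the power key is pressed (over 2 mm) (value of joint power_key above 0.002 m).
It fails at once if the watch glass or the pan is touched by the robot (over 0.5 N), or the watch glass shifts by more than 6 mm (contact force between any of the fingers, the arm and watch_glass above 0.5 N or contact force between any of the fingers, the arm and pan above 0.5 N or distance of watch_glass from where it was at the start of the episode above 0.006 m).
It fails at once if a vial, the marker or the flask is moved by more than 15 mm or lifted (distance of any of vial_a, vial_b, marker, flask from where it was at the start of the episode above 0.015 m).
It also fails if it takes over 38 s, if anything falls off the work surface, if the arm or the gripper's body presses on something with over 40 N, if the wrist force passes 120 N, or if a joint passes its speed limit or range.

ROBOT

A 6-joint arm with a two-finger parallel gripper is mounted at the origin on a cart in front of the work surface, level with it; the furniture and walls round the work are solid. World frame = base frame: x ahead of the robot, y to its left, z up, the work surface at z = 0. Lengths are in m, angles in rad, forces in N, time in s.
With the tool pointing down it reaches from about 0.2 to 0.875 m from the base axis. Payload 3.4 kg.
Tool frame: the origin (TCP) lies at the very end of the fingers, on their centre line; the grasp point (between the pads) lies 19 mm behind it (manip.tcp_to_grasp is the distance from the TCP to the grasp point, in m); z points along the fingers, y is the direction in which the jaws open and shut (so a half turn about z gives the same grasp; the last joint's range is limited). The gripper opens to 94 mm and grips with 3 to 60 N. Pads are 16 mm wide; open, the fingers measure 119 mm over their backs; the gripper's body (75 mm by 177 mm) begins 78 mm behind the grasp point.
Start: joints at [-1.393, 0.276, 1.505, -0, 1.361, -0.121], TCP at [0.169, -0.55, 0.205] pointing down, gripper open.
Joint ranges: [-2.89, 2.89], [-0.75, 2.08], [0.22, 2.7], [-1.18, 4.32], [0.11, 2.71], [-2.7, 2.7]. Speed limits (rad/s): [2.57, 2.57, 3.14, 3.14, 3.14, 3.14].

INTERFACE

Orientations are given as a rotation vector (axis times angle).
In Python, from cell import manip gives the robot as it stands.
- The arm moves only by the tool servo_tool, never from a script. Its argument "plan" is a list of rows, each an object with "linear": the shift along the world's x, y, z normalised to -1 to 1, where 1 is 30 mm, a list of three; "turn": the turn about the world's z normalised to -1 to 1, where 1 is 0.08 rad; "jaw": the opening, from 0 (shut) to 1 (fully open). In form: [{"linear": [x, y, z], "turn": turn, "jaw": jaw}, ...]. A call has 1 to 20 rows; each row shifts and turns the commanded pose from where the row before left it; what a row does not reach is not made up. A row lasts 1/12 s, in which the tool goes at most 41.7 mm and 7.16 degrees, less where a joint would pass 70% of its speed; a pose out of reach is approached as far as the arm can. A call with a number of a shift or a turn outside -1 to 1 is refused whole. A call with a gripper value outside its range is refused whole. The fingers move at their own pace and stop on an object; the grip force is fixed at half the most. Time passes only in rows, so rows that do not move let the fingers close. It gives the time, the measured TCP pose, the force and the opening at its end, in the units of the state.
- manip.get_state(): the state, without advancing time (a new reading comes with each control period).
- manip.capture(name): name is "scene" or "top" or "wrist"; returns a dict with "frame" (420x560x3 uint8, blue, green, red), "depth" (420x560 float32, m along the optical axis (not along the pixel's ray), 0 where there is no reading), "K" (3x3 intrinsics, pixels), "cam_to_world" (4x4, takes a point from camera to world coordinates); the wrist camera has in their place "T_tool_cam" (4x4, takes a point from camera to tool coordinates, whose origin is the TCP and whose axes are the flange's). Camera axes: x right, y down, z forward; pixel columns grow to the right and rows downward; lengths in m; the calibration is good to about 2 mm. The wrist camera is an equidistant fisheye: a pixel r from the principal point sees the ray r / f radians off the axis. A picture is of the moment at which its call begins: read the wrist's pose just before it.
- manip.hand_in(): hands the job in, once; it reports no verdict.
The state is a dict: "time": time; "joint_pos": joint angles; "dq": joint speeds; "tau": joint torques, N m; "position": TCP position; "tcp_rot": TCP orientation; "contact_force": force on the tool from outside, world axes, zero at the start; "ft_torque": the same for the moment, N m; "grip_width": finger opening in m.
Only numpy, scipy, OpenCV 4.12 (cv2) and the standard library are available. Lean on these libraries where they do the work, as an engineer would, in place of code of your own. Each camera call takes 0.05 s, during which the arm holds its last target.

## Working session

There is one attempt and no reset: what is moved stays moved. The work goes in short steps, Python scripts to look and compute and a tool call to move; the robot and the scene stay as the last step left them, time stands still between calls to the robot, and variables do not carry over. Pictures are saved under pics/ and viewed, and the job is handed in when it is done.

Besides the shell and the picture viewer there is one more tool, called by a JSON object that holds its "fn" and its "kwargs", one argument or row to a line. servo_tool: Moves the arm, as the interface text tells. Its arguments: {"type":"object","properties":{"plan":{"type":"array","items":{"type":"object","properties":{"linear":{"type":"array","items":{"type":"number"}},"turn":{"type":"number"},"jaw":{"type":"number"}}}}},"required":["plan"]}

```bash
mkdir -p pics; ls; python3 - <<'E'
from cell import manip
import cv2,numpy as np
s=manip.get_state();print(s)
for n in("scene","top"):
    c=manip.capture(n);cv2.imwrite(f"pics/{n}0.png",c["frame"]);np.savez(f"{n}0.npz",**c);print(n,c["K"],c["cam_to_world"])
E
```

```text
pics
{'time': 0.0, 'joint_pos': array([-1.39297975e+00,  2.76582068e-01,  1.50607551e+00, -2.17344439e-05,
        1.36065302e+00, -1.21017999e-01]), 'dq': array([-1.35032894e-03,  1.02173564e-03,  1.30378640e-03,  3.85984643e-04,
        6.83486171e-04, -2.71602905e-05]), 'tau': array([ 5.73582365e-04, -4.04592347e+01, -2.37226510e+01,  7.01153744e-02,
        3.42840899e-02, -1.40507327e-04]), 'position': array([ 0.16916658, -0.54899905,  0.20463505]), 'tcp_rot': array([-3.10489040e+00, -4.67415090e-01,  1.09936277e-04]), 'contact_force': array([-0.29775223, -0.06503703, -0.76332892]), 'ft_torque': array([ 0.05833342, -0.05994227,  0.02456072]), 'grip_width': 0.09380235757517887}
scene [[475.61590995   0.         283.58093247]
 [  0.         475.61590995 203.30866159]
 [  0.           0.           1.        ]] [[-0.85188026 -0.24297844  0.46396282  0.08559413]
 [-0.52356376  0.41784147 -0.74248872  0.70660163]
 [-0.01345416 -0.8754256  -0.4831656   0.57777306]
 [ 0.          0.          0.          1.        ]]
top [[471.44255306   0.         279.83379068]
 [  0.         471.44255306 207.89569493]
 [  0.           0.           1.        ]] [[-8.23470362e-03 -9.75532186e-01  2.19702397e-01  3.33190096e-01]
 [-9.99965595e-01  7.81395006e-03 -2.78404115e-03  2.45379952e-02]
 [ 9.99178187e-04 -2.19717764e-01 -9.75562969e-01  1.08105592e+00]
 [ 0.00000000e+00  0.00000000e+00  0.00000000e+00  1.00000000e+00]]
```

View pics/scene0.png

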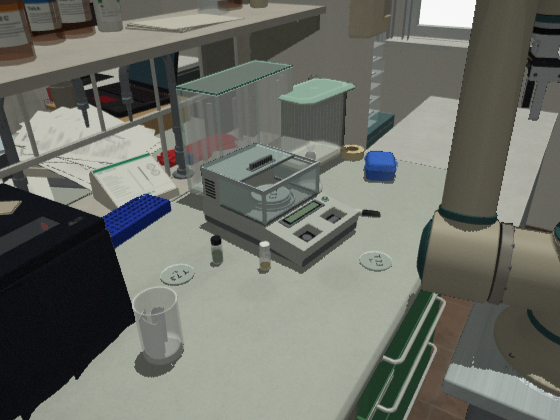

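View pics/top0.png

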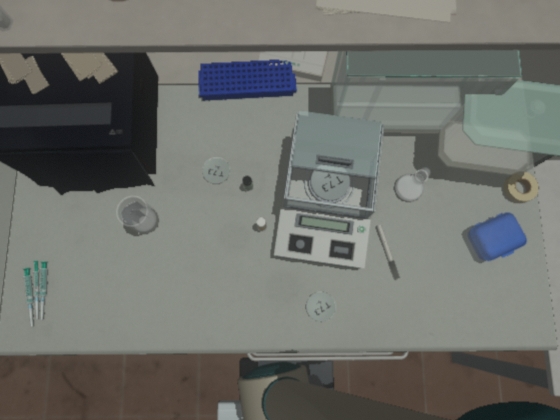

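```bash
python3 - <<'E'
import cv2,numpy as np
c=cv2.imread("pics/top0.png")[100:280,260:420];cv2.imwrite("pics/tc.png",cv2.resize(c,None,fx=3.3,fy=3.3,interpolation=cv2.INTER_CUBIC))
c=cv2.imread("pics/scene0.png")[130:270,190:390];cv2.imwrite("pics/sc.png",cv2.resize(c,None,fx=4,fy=4,interpolation=cv2.INTER_CUBIC))
E
```

```text
(no output)
```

View pics/tc.png

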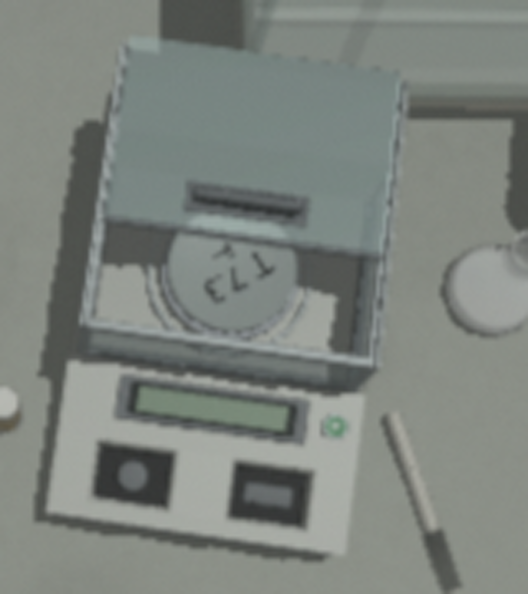

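View pics/sc.png

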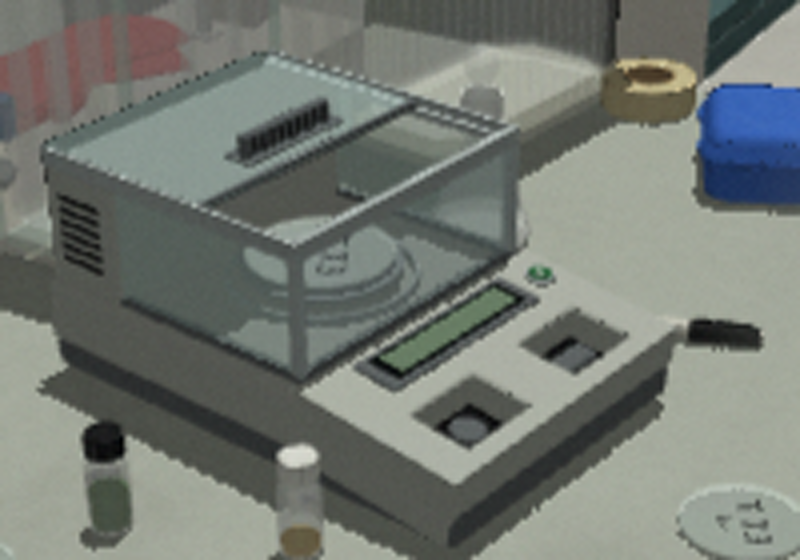

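```bash
cat > h.py <<'E'
import cv2,numpy as np
def ray(c,uv,z):
    K=c["K"];T=c["cam_to_world"];d=T[:3,:3]@np.array([(uv[0]-K[0,2])/K[0,0],(uv[1]-K[1,2])/K[1,1],1]);o=T[:3,3]
    return o+d*(z-o[2])/d[2]
def dpt(c,uv):
    u,v=uv;z=c["depth"][int(round(v)),int(round(u))];K=c["K"];p=np.array([(u-K[0,2])/K[0,0]*z,(v-K[1,2])/K[1,1]*z,z,1]);return (c["cam_to_world"]@p)[:3]
E
python3 - <<'E'
from h import *
c=dict(np.load("top0.npz"))
f=c["frame"];g=cv2.cvtColor(f,cv2.COLOR_BGR2GRAY)
# wells: dark blobs in console
m=np.zeros_like(g);roi=(slice(228,265),slice(280,362));
m[roi]=(g[roi]<125)*255
P=[]
for k in cv2.findContours(m,cv2.RETR_EXTERNAL,cv2.CHAIN_APPROX_NONE)[0]:
    r=cv2.minAreaRect(k)
    if cv2.contourArea(k)>100: print("blob",r,cv2.contourArea(k),ray(c,r[0],.053)); P.append(r[0])
for n,uv in dict(tareM=(342.1,249.7),powM=(300.8,243.9)).items():print(n,ray(c,uv,.053))
# ridge end corners in crop px
px=lambda a:(a[0]/3.3+260-.35,a[1]/3.3+100-.35)
for n,a,z in [("ridgetopL",(190,187),.156),("ridgetopR",(306,203),.156),("frontTopL",(84,324),.143),("frontTopR",(376,362),.143),("doorFrontL",(105,219),.1415),("doorFrontR",(380,255),.1415),("consFL",(47,514),.049),("consFR",(344,554),.049)]:
    print(n,ray(c,px(a),z),dpt(c,px(a)))
for uv in[(200,25),(200,46),(400,46),(420,10),(300,25)]:print("shelf",dpt(c,uv))
for n,uv in dict(flask=(408,188),marker=(385,240),vialw=(261,224)).items():print(n,dpt(c,uv))
E
```

```text
blob ((307.70001220703125, 262.10003662109375), (56.56854248046875, 4.525483131408691), 8.130102157592773) 140.5 [ 0.44316269 -0.0381172   0.053     ]
blob ((341.3499755859375, 249.54998779296875), (24.324474334716797, 17.677669525146484), 8.130102157592773) 391.0 [ 0.47004584 -0.11246178  0.053     ]
blob ((300.0538635253906, 243.56924438476562), (23.814666748046875, 17.985036849975586), 7.125016689300537) 384.0 [ 0.48398926 -0.02217477  0.053     ]
tareM [ 0.46970215 -0.11409366  0.053     ]
powM [ 0.48324349 -0.02380155  0.053     ]
ridgetopL [ 0.64993346 -0.05611146  0.156     ] [ 0.654665   -0.05731621  0.14218145]
ridgetopR [ 0.63887997 -0.12817368  0.156     ] [ 0.64360546 -0.13053436  0.1417001 ]
frontTopL [0.56550076 0.01088495 0.143     ] [0.56656332 0.0108225  0.13870946]
frontTopR [ 0.53988222 -0.16923819  0.143     ] [ 0.54007733 -0.1694211   0.14211454]
doorFrontL [ 0.63408142 -0.0031328   0.1415    ] [ 0.6340863  -0.00313325  0.14148477]
doorFrontR [ 0.60904991 -0.17564004  0.1415    ] [ 0.60862174 -0.17532934  0.14295831]
consFL [0.45886359 0.03550853 0.049     ] [0.46471271 0.03601912 0.00096589]
consFR [ 0.43075865 -0.16073676  0.049     ] [ 0.43506386 -0.168912    0.00346054]
shelf [0.78082916 0.14662397 0.41619566]
shelf [0.74663416 0.14636782 0.41172339]
shelf [ 0.74446303 -0.16922488  0.41134465]
shelf [ 0.80154806 -0.20216255  0.42118025]
shelf [ 0.7811013  -0.01186806  0.41400647]
flask [ 0.60876484 -0.26843777  0.05175751]
marker [ 0.49674987 -0.21882189  0.01145453]
vialw [0.52746868 0.06348661 0.05808229]
```

{"fn": "servo_tool", "kwargs": {
  "plan": [
    {"linear": [0,0,0.8],"turn": 0,"jaw": 0},
    {"linear": [0,0,0.8],"turn": 0,"jaw": 0},
    {"linear": [0.5,0.5,0],"turn": -0.4,"jaw": 0},
    {"linear": [0.8,0.8,0],"turn": -0.4,"jaw": 0},
    {"linear": [0.8,0.8,0],"turn": -0.4,"jaw": 0},
    {"linear": [0.8,0.8,0],"turn": -0.4,"jaw": 0},
    {"linear": [0.8,0.8,0],"turn": -0.4,"jaw": 0},
    {"linear": [0.8,0.8,0],"turn": -0.4,"jaw": 0},
    {"linear": [0.8,0.8,0],"turn": -0.4,"jaw": 0},
    {"linear": [0.8,0.8,0],"turn": -0.4,"jaw": 0},
    {"linear": [0.8,0.8,0],"turn": -0.4,"jaw": 0},
    {"linear": [0.8,0.8,0],"turn": -0.4,"jaw": 0},
    {"linear": [0.8,0.8,0],"turn": -0.4,"jaw": 0},
    {"linear": [0.8,0.8,0],"turn": -0.4,"jaw": 0},
    {"linear": [0.8,0.8,0],"turn": -0.4,"jaw": 0},
    {"linear": [0,0,0],"turn": 0,"jaw": 0}
  ]
}}

```text
time: 1.43
position: [0.4757, -0.2421, 0.253]
tcp_rot: [-3.133, 0.177, -0.003]
contact_force: [-0.7, -0.2, -0.4]
grip_width: 0.0001
```

{"fn": "servo_tool", "kwargs": {
  "plan": [
    {"linear": [0.8,0.6,0],"turn": -0.4,"jaw": 0},
    {"linear": [0.8,0.6,0],"turn": 0,"jaw": 0},
    {"linear": [0.8,0.6,0],"turn": 0,"jaw": 0},
    {"linear": [0.8,0.6,0],"turn": 0,"jaw": 0},
    {"linear": [0.8,0.6,0],"turn": 0,"jaw": 0},
    {"linear": [0.8,0.6,0],"turn": 0,"jaw": 0},
    {"linear": [0.8,0.6,0],"turn": 0,"jaw": 0},
    {"linear": [0.8,0.6,0],"turn": 0,"jaw": 0},
    {"linear": [0,0,0],"turn": 0,"jaw": 0},
    {"linear": [0,0,0],"turn": 0,"jaw": 0}
  ]
}}

```text
time: 2.27
position: [0.6645, -0.1022, 0.2521]
tcp_rot: [3.133, -0.231, -0.004]
contact_force: [-0.6, -0.5, -0.0]
grip_width: 0.0005
```

```bash
python3 - <<'E'
from cell import manip
import cv2,numpy as np
s=manip.get_state();print(s["position"],s["tcp_rot"])
c=manip.capture("scene");cv2.imwrite("pics/s1.png",cv2.resize(c["frame"][60:270,150:430],(800,600)))
c=manip.capture("wrist");cv2.imwrite("pics/w1.png",c["frame"]);print(c["K"],c["T_tool_cam"])
E
```

```text
[ 0.66445202 -0.1021602   0.25214174] [ 3.13277141 -0.23103151 -0.00367383]
[[325.1922621    0.         275.70022801]
 [  0.         325.1922621  212.28808306]
 [  0.           0.           1.        ]] [[-1.40674847e-03 -9.56916959e-01 -2.90358322e-01  8.58525731e-02]
 [ 9.99999008e-01 -1.36683853e-03 -3.40255826e-04 -5.51829833e-04]
 [-7.12763707e-05 -2.90358513e-01  9.56917932e-01 -1.79267504e-01]
 [ 0.00000000e+00  0.00000000e+00  0.00000000e+00  1.00000000e+00]]
```

View pics/s1.png

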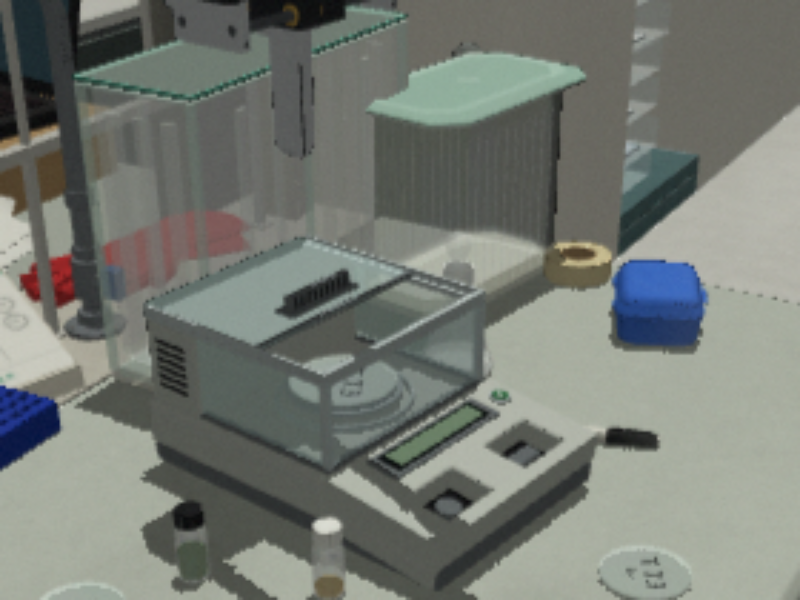

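View pics/w1.png

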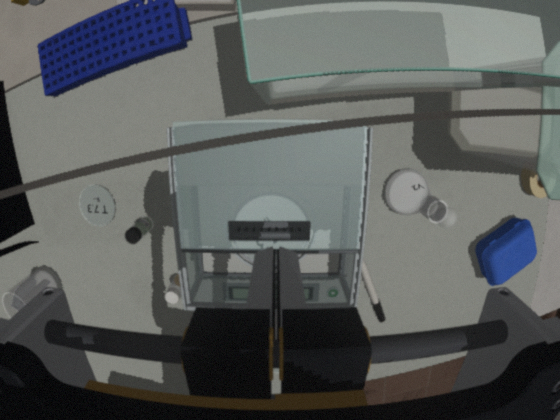

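```bash
cat >> h.py <<'E'
from scipy.spatial.transform import Rotation as R
def wray(c,s,uv,z):
    K=c["K"];d=np.array([uv[0]-K[0,2],uv[1]-K[1,2]]);r=np.hypot(*d);t=r/K[0,0]
    v=np.array([*(d/r*np.sin(t)),np.cos(t)]);T=c["T_tool_cam"];Rw=R.from_rotvec(s["tcp_rot"]).as_matrix()
    o=Rw@T[:3,3]+s["position"];v=Rw@T[:3,:3]@v;return o+v*(z-o[2])/v[2]
O=np.array([.5935,-.0848]);Y=-.147
def bal(p):
    d=np.array(p[:2])-O;return np.array([d[0]*np.cos(Y)+d[1]*np.sin(Y),-d[0]*np.sin(Y)+d[1]*np.cos(Y)])
E
python3 - <<'E'
from h import *
from cell import manip
s=manip.get_state();c=manip.capture("wrist");np.savez("w1.npz",**c)
cv2.imwrite("pics/w1c.png",cv2.resize(c["frame"][110:310,160:380],None,fx=3,fy=3,interpolation=cv2.INTER_CUBIC))
for uv,z in [((228,221),.156),((310,221),.156),((228,240),.1435),((310,240),.1435),((270,221),.156),((270,240),.1435),((270,250),.1415),((184,251),.1415),((357,251),.1415)]:
    p=wray(c,s,uv,z);print(uv,p,bal(p))
print(bal(s["position"]))
E
```

```text
(228, 221) [ 0.66355478 -0.0593571   0.156     ] [0.06557258 0.0354295 ]
(310, 221) [ 0.65245767 -0.13235962  0.156     ] [ 0.06528792 -0.03841109]
(228, 240) [ 0.64077332 -0.05298979  0.1435    ] [0.0421042  0.03839131]
(310, 240) [ 0.62899704 -0.13088919  0.1435    ] [ 0.04186494 -0.04039283]
(270, 221) [ 0.65790104 -0.09684208  0.156     ] [ 0.06547029 -0.00247931]
(270, 240) [ 0.63487752 -0.09300702  0.1435    ] [ 0.04213336 -0.00205789]
(270, 250) [ 0.62370942 -0.09120594  0.1415    ] [ 0.03082189 -0.00191204]
(184, 251) [ 0.63456039 -0.00552269  0.1415    ] [0.02900571 0.08443646]
(357, 251) [ 0.60873733 -0.17648557  0.1415    ] [ 0.02850229 -0.08846491]
[ 0.07174908 -0.00817934]
```

View pics/w1c.png

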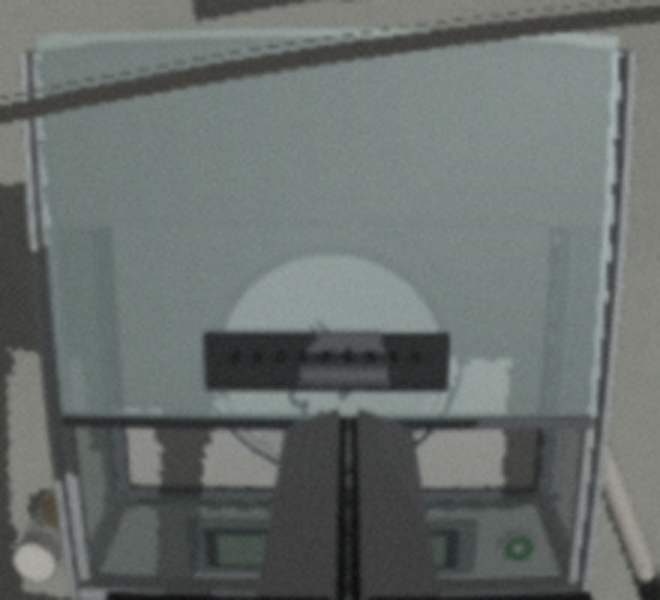

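{"fn": "servo_tool", "kwargs": {
  "plan": [
    {"linear": [0.33,0.15,0],"turn": 0,"jaw": 0},
    {"linear": [0,0,-0.8],"turn": 0,"jaw": 0},
    {"linear": [0,0,-0.8],"turn": 0,"jaw": 0},
    {"linear": [0,0,-0.8],"turn": 0,"jaw": 0},
    {"linear": [0,0,-0.6],"turn": 0,"jaw": 0},
    {"linear": [0,0,-0.3],"turn": 0,"jaw": 0},
    {"linear": [0,0,0],"turn": 0,"jaw": 0},
    {"linear": [0,0,0],"turn": 0,"jaw": 0}
  ]
}}

```text
time: 3.08
position: [0.6744, -0.0985, 0.155]
tcp_rot: [3.133, -0.235, 0.001]
contact_force: [0.1, 0.5, 0.4]
grip_width: 0.0005
```

```bash
python3 - <<'E'
from h import *
from cell import manip
s=manip.get_state();print(s["position"],s["contact_force"],bal(s["position"]))
c=manip.capture("scene");cv2.imwrite("pics/s2.png",cv2.resize(c["frame"][90:240,190:390],(800,600)))
E
```

```text
[ 0.67443404 -0.09849835  0.15499533] [0.06571076 0.45410398 0.41905578] [ 0.08206758 -0.00169612]
```

View pics/s2.png

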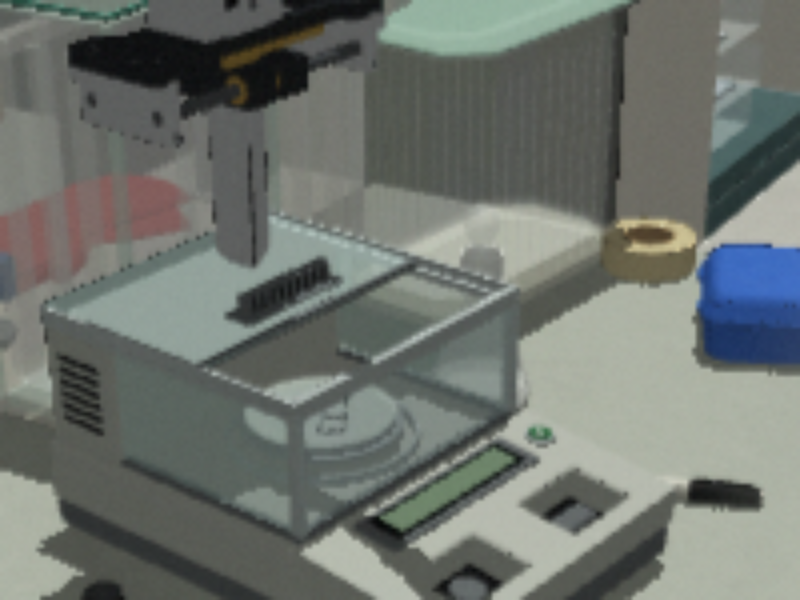

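{"fn": "servo_tool", "kwargs": {
  "plan": [
    {"linear": [0,0,-0.25],"turn": 0,"jaw": 0},
    {"linear": [0,0,0],"turn": 0,"jaw": 0},
    {"linear": [-0.33,0.05,0],"turn": 0,"jaw": 0},
    {"linear": [-0.33,0.05,0],"turn": 0,"jaw": 0},
    {"linear": [-0.33,0.05,0],"turn": 0,"jaw": 0},
    {"linear": [-0.33,0.05,0],"turn": 0,"jaw": 0},
    {"linear": [0,0,0],"turn": 0,"jaw": 0}
  ]
}}

```text
time: 3.72
position: [0.6321, -0.0915, 0.1475]
tcp_rot: [-3.133, 0.234, 0.003]
contact_force: [0.2, 0.0, -0.2]
grip_width: 0.0002
```

{"fn": "servo_tool", "kwargs": {
  "plan": [
    {"linear": [-0.33,0.05,0],"turn": 0,"jaw": 0},
    {"linear": [-0.33,0.05,0],"turn": 0,"jaw": 0},
    {"linear": [-0.33,0.05,0],"turn": 0,"jaw": 0}
  ]
}}

```text
time: 3.97
position: [0.6046, -0.0874, 0.1474]
tcp_rot: [3.133, -0.234, 0.002]
contact_force: [1.2, -0.3, 1.7]
grip_width: 0.0009
```

```bash
python3 - <<'E'
from h import *
from cell import manip
s=manip.get_state();print(s["position"],s["contact_force"],bal(s["position"]))
c=manip.capture("scene");cv2.imwrite("pics/s3.png",cv2.resize(c["frame"][90:240,190:390],(800,600)))
E
```

```text
[ 0.6046253  -0.08741676  0.14740784] [ 1.17379203 -0.25396309  1.69515063] [ 0.0113886  -0.00095901]
```

View pics/s3.png

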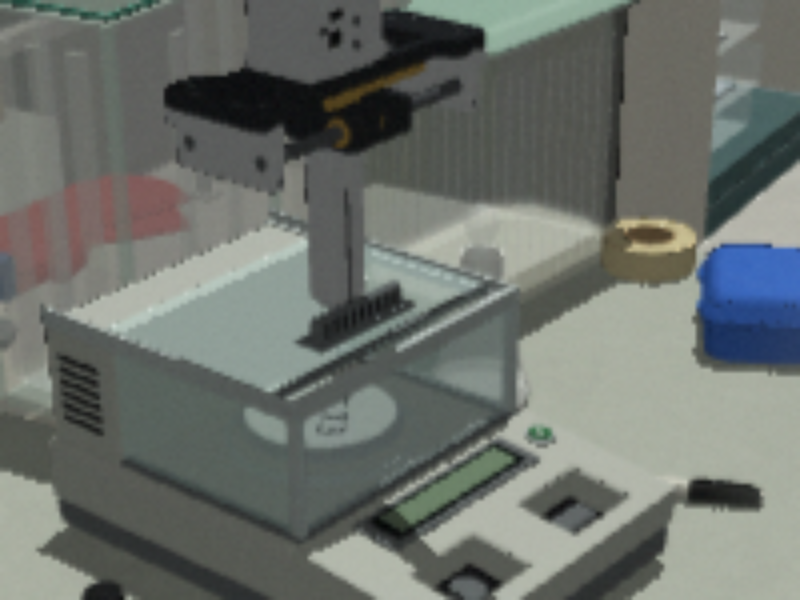

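The top follows the finger; about 10 mm remains open. Continuing slowly until the force shows the stop.

{"fn": "servo_tool", "kwargs": {
  "plan": [
    {"linear": [-0.13,0.02,0],"turn": 0,"jaw": 0},
    {"linear": [-0.13,0.02,0],"turn": 0,"jaw": 0},
    {"linear": [-0.1,0.015,0],"turn": 0,"jaw": 0},
    {"linear": [0,0,0],"turn": 0,"jaw": 0}
  ]
}}

```text
time: 4.35
position: [0.5944, -0.0859, 0.1473]
tcp_rot: [3.133, -0.234, 0.002]
contact_force: [2.0, -0.2, 1.0]
grip_width: 0.0003
```

{"fn": "servo_tool", "kwargs": {
  "plan": [
    {"linear": [-0.05,0.007,0],"turn": 0,"jaw": 0},
    {"linear": [-0.05,0.007,0],"turn": 0,"jaw": 0},
    {"linear": [0,0,0],"turn": 0,"jaw": 0}
  ]
}}

```text
time: 4.6
position: [0.5944, -0.0859, 0.1474]
tcp_rot: [3.132, -0.235, 0.011]
contact_force: [7.5, 0.2, -2.1]
grip_width: 0.0006
```

{"fn": "servo_tool", "kwargs": {
  "plan": [
    {"linear": [0,0,0],"turn": 0,"jaw": 0},
    {"linear": [0.3,-0.045,0],"turn": 0,"jaw": 0},
    {"linear": [0,0,0.6],"turn": 0,"jaw": 0},
    {"linear": [0,0,0.9],"turn": 0,"jaw": 0},
    {"linear": [0,0,0.5],"turn": 0,"jaw": 0},
    {"linear": [0,0,0],"turn": 0,"jaw": 0}
  ]
}}

```text
time: 5.1
position: [0.6013, -0.0875, 0.21]
tcp_rot: [3.131, -0.234, 0.005]
contact_force: [0.6, 0.1, 0.6]
grip_width: 0.0009
```

```bash
python3 - <<'E'
from h import *
from cell import manip
s=manip.get_state();print(s["position"],s["contact_force"],bal(s["position"]))
c=manip.capture("scene");cv2.imwrite("pics/s4.png",cv2.resize(c["frame"][90:240,190:390],(800,600)))
s=manip.get_state();c=manip.capture("wrist");np.savez("w4.npz",**c);cv2.imwrite("pics/w4.png",c["frame"])
E
```

```text
[ 0.60130721 -0.08747272  0.20996582] [0.61454413 0.12517512 0.58838016] [ 0.00811449 -0.00150036]
```

View pics/s4.png

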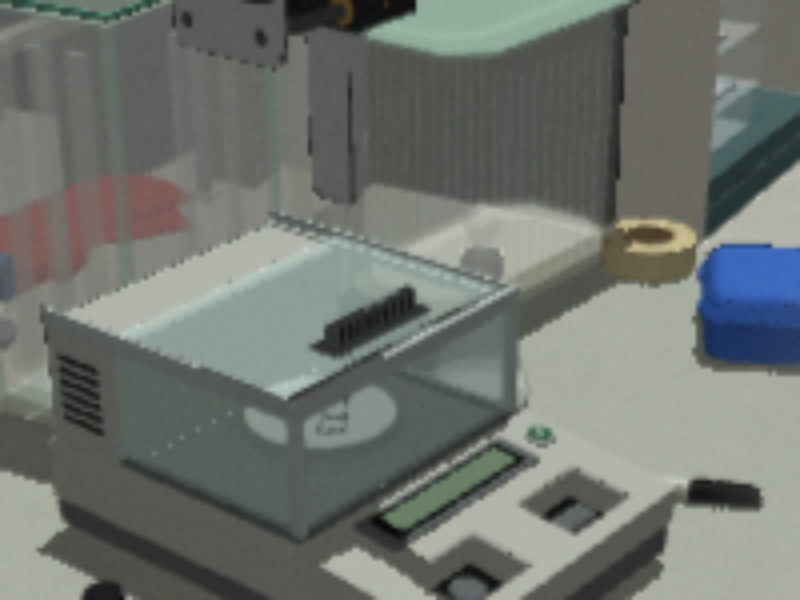

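View pics/w4.png

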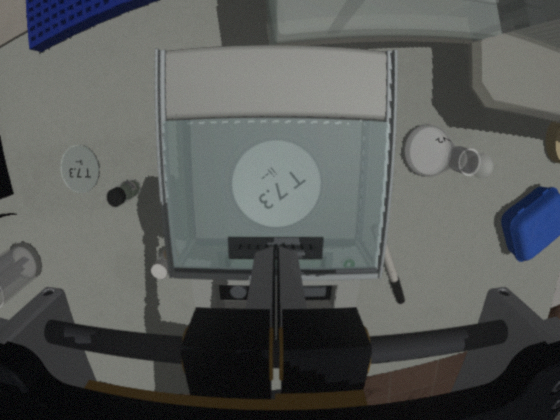

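{"fn": "servo_tool", "kwargs": {
  "plan": [
    {"linear": [-0.71,-0.14,0],"turn": 0,"jaw": 0},
    {"linear": [-0.71,-0.14,0],"turn": 0,"jaw": 0},
    {"linear": [-0.71,-0.14,0],"turn": 0,"jaw": 0},
    {"linear": [-0.71,-0.14,0],"turn": 0,"jaw": 0},
    {"linear": [-0.71,-0.14,0],"turn": 0,"jaw": 0},
    {"linear": [-0.71,-0.14,0],"turn": 0,"jaw": 0},
    {"linear": [0,0,-0.9],"turn": 0,"jaw": 0},
    {"linear": [0,0,-0.9],"turn": 0,"jaw": 0},
    {"linear": [0,0,-0.9],"turn": 0,"jaw": 0},
    {"linear": [0,0,-0.5],"turn": 0,"jaw": 0},
    {"linear": [0,0,0],"turn": 0,"jaw": 0},
    {"linear": [0,0,0],"turn": 0,"jaw": 0}
  ]
}}

```text
time: 6.2
position: [0.4705, -0.1114, 0.1093]
tcp_rot: [-3.132, 0.234, 0.008]
contact_force: [0.4, -0.8, 0.7]
grip_width: 0.0005
```

```bash
python3 - <<'E'
from h import *
from cell import manip
s=manip.get_state();print(s["position"],s["tcp_rot"],s["contact_force"],bal(s["position"]))
c=manip.capture("scene");cv2.imwrite("pics/s5.png",cv2.resize(c["frame"][150:270,240:400],(800,600)))
s=manip.get_state();c=manip.capture("wrist");np.savez("w5.npz",**c);cv2.imwrite("pics/w5.png",cv2.resize(c["frame"][180:330,175:375],(800,600)))
E
```

```text
[ 0.47047233 -0.11142995  0.10925403] [-3.13154249  0.23400293  0.00790898] [ 0.38309762 -0.75261024  0.65382586] [-0.11780029 -0.04436275]
```

View pics/s5.png

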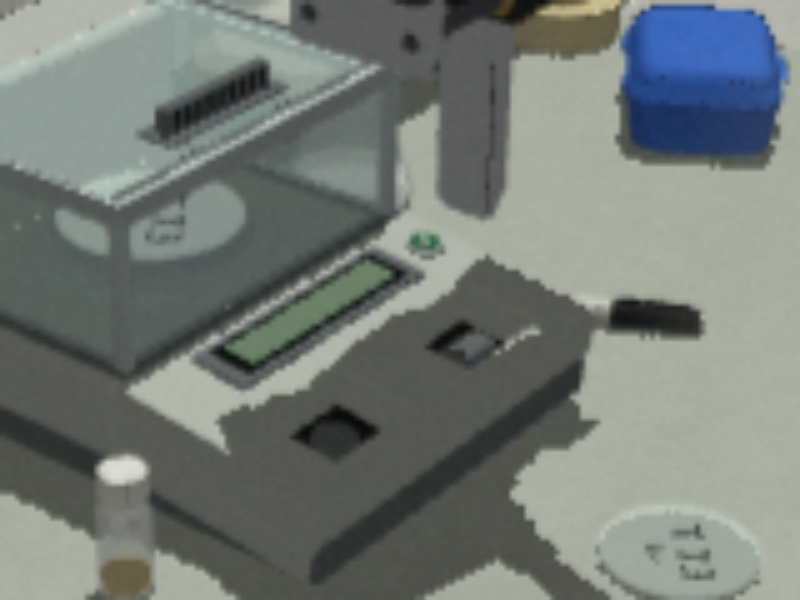

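View pics/w5.png

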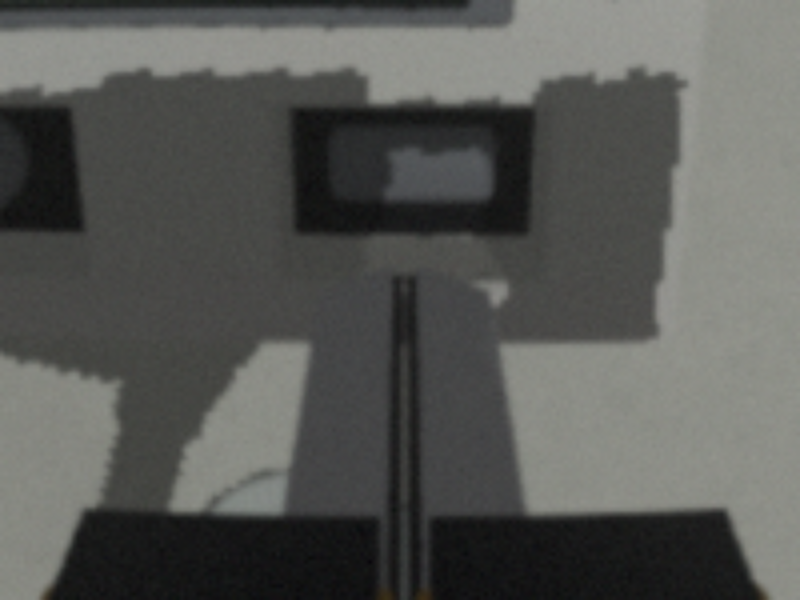

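```bash
python3 - <<'E'
from h import *
from cell import manip
s=manip.get_state();c=dict(np.load("w5.npz"))
for uv,z in [((413.5,171),.053),((293,107),.0555),((535,107),.0555),((532,235),.0507),((295,235),.0507),((412,164),.041)]:
    p=wray(c,s,(175+uv[0]/4-.4,180+uv[1]/4-.4),z);print(p,bal(p),p-s["position"])
E
```

```text
[ 0.47798549 -0.11411754  0.053     ] [-0.1099745  -0.04592089] [ 0.00543808 -0.00194776 -0.05829296]
[ 0.49478    -0.09367603  0.0555    ] [-0.09635521 -0.02323993] [ 0.02223259  0.01849375 -0.05579296]
[ 0.4879445  -0.13874797  0.0555    ] [-0.09651526 -0.06882697] [ 0.01539708 -0.02657819 -0.05579296]
[ 0.46038056 -0.13530512  0.0507    ] [-0.12428619 -0.06945858] [-0.01216685 -0.02313534 -0.06059296]
[ 0.4674596  -0.08879331  0.0507    ] [-0.12409614 -0.02241153] [-0.00508781  0.02337647 -0.06059296]
[ 0.47549066 -0.11352238  0.041     ] [-0.11252961 -0.04569757] [ 0.00294324 -0.0013526  -0.07029296]
```

{"fn": "servo_tool", "kwargs": {
  "plan": [
    {"linear": [0.03,-0.03,-0.6],"turn": 0,"jaw": 0},
    {"linear": [0,0,-0.6],"turn": 0,"jaw": 0},
    {"linear": [0,0,-0.5],"turn": 0,"jaw": 0},
    {"linear": [0,0,-0.25],"turn": 0,"jaw": 0},
    {"linear": [0,0,0],"turn": 0,"jaw": 0},
    {"linear": [0,0,0],"turn": 0,"jaw": 0}
  ]
}}

```text
time: 6.8
position: [0.4737, -0.1131, 0.0531]
tcp_rot: [3.132, -0.234, 0.001]
contact_force: [-0.2, 0.7, -0.3]
grip_width: 0.0005
```

```bash
python3 - <<'E'
from h import *
from cell import manip
s=manip.get_state();print(s["position"],s["tcp_rot"],s["contact_force"],bal(s["position"]))
c=manip.capture("scene");cv2.imwrite("pics/s6.png",cv2.resize(c["frame"][150:270,240:400],(800,600)))
E
```

```text
[ 0.47373842 -0.11314521  0.05313551] [ 3.13249141e+00 -2.34082972e-01  1.32980151e-03] [-0.23178814  0.67939419 -0.34898751] [-0.11431819 -0.04558112]
```

View pics/s6.png

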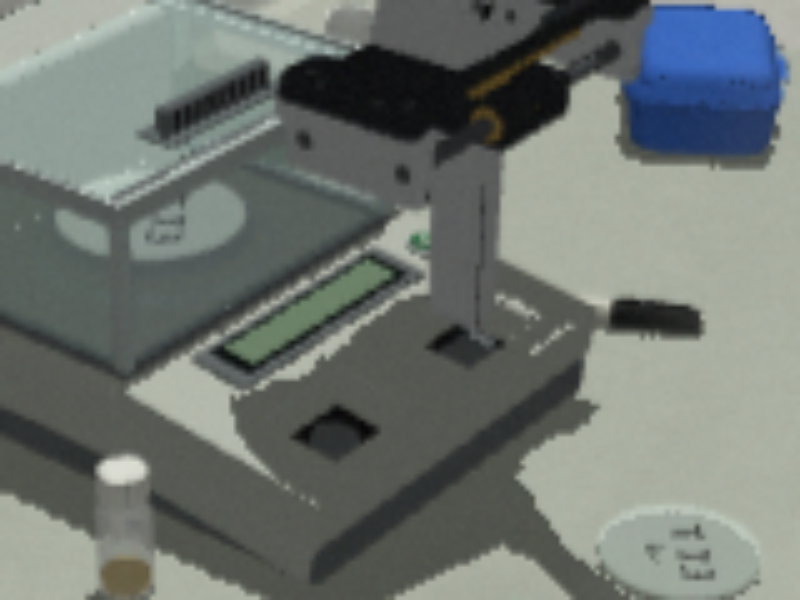

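{"fn": "servo_tool", "kwargs": {
  "plan": [
    {"linear": [0,0,-0.15],"turn": 0,"jaw": 0},
    {"linear": [0,0,-0.15],"turn": 0,"jaw": 0},
    {"linear": [0,0,0],"turn": 0,"jaw": 0}
  ]
}}

```text
time: 7.1
position: [0.4729, -0.1128, 0.0432]
tcp_rot: [-3.133, 0.234, 0.001]
contact_force: [-0.1, 0.2, -0.2]
grip_width: 0.0005
```

{"fn": "servo_tool", "kwargs": {
  "plan": [
    {"linear": [0,0,-0.1],"turn": 0,"jaw": 0},
    {"linear": [0,0,0],"turn": 0,"jaw": 0}
  ]
}}

```text
time: 7.27
position: [0.4735, -0.113, 0.0404]
tcp_rot: [3.133, -0.234, 0.001]
contact_force: [-0.1, 0.1, 3.1]
grip_width: 0.0001
```

{"fn": "servo_tool", "kwargs": {
  "plan": [
    {"linear": [0,0,-0.1],"turn": 0,"jaw": 0},
    {"linear": [0,0,-0.07],"turn": 0,"jaw": 0},
    {"linear": [0,0,0],"turn": 0,"jaw": 0},
    {"linear": [0,0,0],"turn": 0,"jaw": 0}
  ]
}}

```text
time: 7.6
position: [0.4739, -0.1131, 0.0367]
tcp_rot: [3.132, -0.234, 0.003]
contact_force: [-1.5, 1.5, 11.1]
grip_width: 0.0003
```

{"fn": "servo_tool", "kwargs": {
  "plan": [
    {"linear": [0,0,-0.04],"turn": 0,"jaw": 0},
    {"linear": [0,0,0],"turn": 0,"jaw": 0},
    {"linear": [0,0,0],"turn": 0,"jaw": 0}
  ]
}}

```text
time: 7.85
position: [0.4739, -0.1131, 0.0364]
tcp_rot: [3.132, -0.234, 0.003]
contact_force: [-3.3, -0.0, 18.5]
grip_width: 0.0005
```

On its stop (force rises, no travel). Releasing and lifting straight out.

{"fn": "servo_tool", "kwargs": {
  "plan": [
    {"linear": [0,0,0.3],"turn": 0,"jaw": 0},
    {"linear": [0,0,0.4],"turn": 0,"jaw": 0},
    {"linear": [0,0,0.6],"turn": 0,"jaw": 0},
    {"linear": [0,0,0.9],"turn": 0,"jaw": 0},
    {"linear": [0,0,0.9],"turn": 0,"jaw": 0},
    {"linear": [0,0,0.9],"turn": 0,"jaw": 0},
    {"linear": [-0.6,0,0.9],"turn": 0,"jaw": 0},
    {"linear": [-0.6,0,0.9],"turn": 0,"jaw": 0},
    {"linear": [-0.8,0,0],"turn": 0,"jaw": 0},
    {"linear": [0,0,0],"turn": 0,"jaw": 0},
    {"linear": [0,0,0],"turn": 0,"jaw": 0}
  ]
}}

```text
time: 8.77
position: [0.4126, -0.1128, 0.2083]
tcp_rot: [3.133, -0.235, 0.001]
contact_force: [0.4, 0.3, -0.6]
grip_width: 0.0003
```

```bash
python3 - <<'E'
from h import *
from cell import manip
s=manip.get_state();print(s["time"],s["position"],s["contact_force"])
c=manip.capture("scene");cv2.imwrite("pics/s7.png",cv2.resize(c["frame"][120:270,190:390],(800,600)))
s=manip.get_state();c=manip.capture("wrist");cv2.imwrite("pics/w7.png",cv2.resize(c["frame"][0:300,80:480],(800,600)))
E
```

```text
8.7667 [ 0.41258682 -0.11281486  0.2083059 ] [ 0.40472226  0.32389369 -0.58912079]
```

View pics/s7.png

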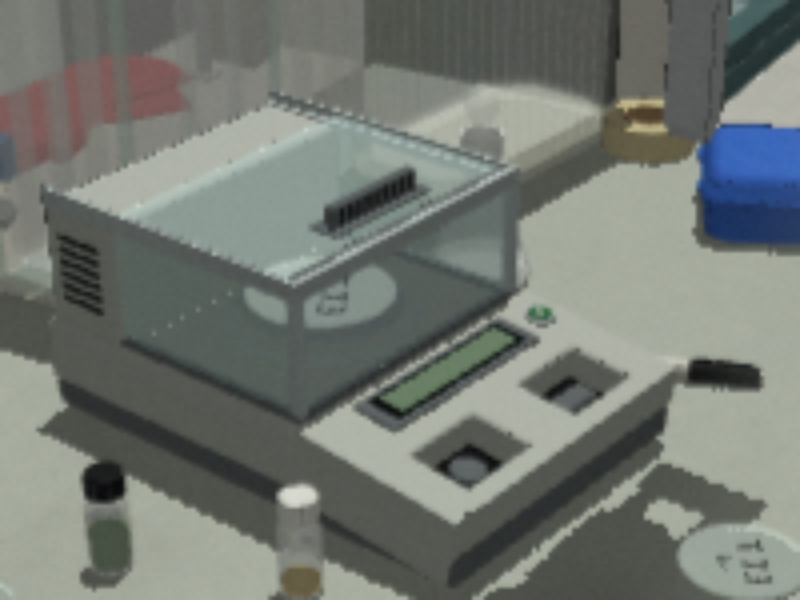

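View pics/w7.png

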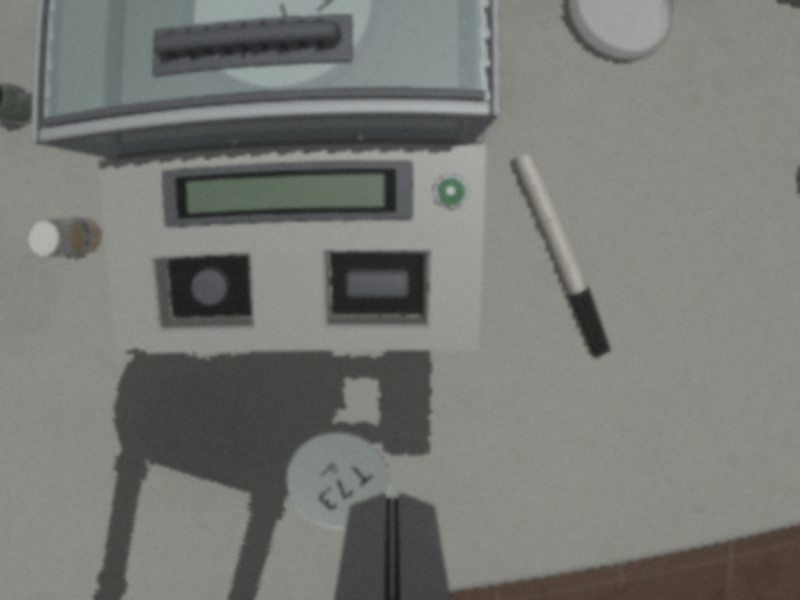

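The door is shut against the bar. Both keys are up, the side objects have not moved, and the arm is clear.

```bash
python3 -c "
from cell import manip
print(manip.hand_in())"
```

```text
the job is handed in; nothing more can be done
None
```

I shut the shield and pressed the tare key, then handed the job in at about 8.8 s; no verdict was reported.

- **Shield:** I pushed the glass top by its ridge with the closed fingertips. At the end the force rose to 7.5 N with no further travel, which I took as the stop. The pictures afterwards show the top lying against the front bar.
- **Tare key:** I then pressed the bar-shaped key in the right-hand well. Contact came at about z = 41.5 mm and it bottomed at 36.4 mm, with 18.5 N on the tool. I released it and lifted straight out.
- **Last checks:** The final scene and wrist pictures show both keys looking up. The watch glass is lying on the pan, and the vials, marker and flask look where they were. The arm was clear, with residual forces under 1 N. These were judged by eye from the pictures; I could not read the joint values directly.
- **Disagreement:** My estimates of the tare key's x position differed by about 4 mm: 0.4715 m from the top view, 0.4742 m from the ridge contact and 0.4755 m from the wrist view. I aimed between them, and the press met only the key, with no sign of touching the well walls.

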